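Latch the tie bar across the small-guitar mould

TASK

Tie the tail end of the small-guitar mould with the loose red bar: drop its eye over the plain post, then swing the bar about the post so that the hook is pushed onto the headed pin until the pin is fully home and the sprung latch snaps shut behind it. Tug it back with about 10 N so that the pin pulls on the shut latch, press it home again, and let go with the bar lying flat on its two supports. Feel your way and never load the pin or the post with more than about 20 N, and leave the other things on the bench alone.

Things in the scene. Friction and masses are not known exactly. Their poses are not given: they have to be found in the camera images.
- mould: Split plywood mould of a small guitar body, fixed on the bench, 344 x 244 x 60 mm, its dark bent sides 8 mm proud of the top. Origin on the bench under its middle; x along the guitar to the tail (the end far from the robot), y left, z up. On top of each end, steel studs on bosses 28 mm across and 12 mm high. The near (neck) end has its own bar fitted and latched: an example, leave it.
- post: Plain steel post on the left boss at the tail end (mould x 143, y 70 mm), 12 mm diameter; its top is 25 mm above the boss, the last 7 mm tapering to 6 mm diameter. Fixed to the mould. Origin under the post at the level of the mould's top (60 mm above the bench).
- post_foot (a point): Point on the post's axis at its foot, on the top face of the boss (72 mm above the bench). Axes as the mould's.
- striker: Steel striker on the right at the tail end: a block 30 x 34 mm, 12 mm high like the boss, with a slot along the mould's x. In it is clamped the brass pin: 12 mm diameter, 16 mm long above the block, then a flat head 26 mm across, 6 mm thick, so the hook can come on only from the side. Origin under the block, on the mould's top.
- striker_mid (a point): Middle of the slot on the top face of the striker block (72 mm above the bench), at mould x 143, y -70 mm, 140 mm from the post. Not the pin itself: its axis is up to 7 mm from here along the mould's x, to be seen or felt. Axes as the mould's.
- tie: Loose tie bar, 0.3 to 0.5 kg: red steel plate 10 mm thick, shank 22 mm wide, eye at one end (hole 16 mm, ring 35 mm across), safety hook at the other, wooden grip on top. Lies flat, grip up. Origin on its underside below the grip; x along the bar to the hook, y the side where the mouth opens, z up. Fitted, its x points from post to pin and its y to the mould's tail.
- tie_grip (a point): Point to grip: 33 mm above the bar's underside, on the axis of the wooden grip, which is a block 40 mm long (along the bar), 18 mm thick (across it, pinch this way) and 36 mm high, from 10 to 46 mm above the underside. Axes as the bar's.
- tie_eye (a point): Centre of the eye at the bar's underside, 95 mm from the origin at -x. Axes as the bar's.
- tie_seat (a point): Where the pin's axis stands when fully home in the throat, at the bar's underside, 45 mm from the bar's origin along +x. Axes as the bar's: the hook goes onto the pin by moving along +y. From here the throat's bottom wall is at y -6 mm; pocket 14.5 mm wide; mouth from x -14 to 6 at y 24; beak tip at x 14 to 18, y 34 mm.
- latch (a joint): Sprung yellow latch across the hook's mouth, 20 mm long, hinged on the shank side at x 30, y 24 mm of the bar. 0 rad is shut; it grows to 1.5 as it swings into the throat. The pin pushes it open with 4 to 9 N; it snaps back once the pin is within about 2 mm of fully home. Shut, it lets the pin come back about 16 mm from home, then holds it.
- tape: Roll of blue masking tape lying flat, 92 mm across and 24 mm high. Origin under its middle. Leave it.
- sander: Wooden sanding block with cork sole, 100 x 55 x 32 mm. Origin under its middle. Leave it.
- hammer: Small hammer lying on the bench, 240 mm long. Leave it.
- glue: Yellow glue bottle with red cap, 56 mm across, 150 mm high, standing. Origin under its middle. Leave it.
Things that resemble listed ones, but are neither listed nor needed, are in the scene too. There is more than one size of the tie; the job needs the smallest.

How it is judged:
On the way, in this order (a step that is already met when the one before it is completed fails the run):
1. the eye is down over the post while the hook is still off the pin (distance between tie_eye and post_foot below 0.007 m and horizontal distance between tie_seat and striker_mid above 0.03 m), for 0.1 s.
2. the eye is on the post, the pin is fully home in the throat and the latch has snapped shut behind it (y of striker_mid in the frame of tie_seat between -0.0095 and 0.0085 m and x of striker_mid in the frame of tie_seat between -0.006 and 0.006 m and z of striker_mid in the frame of tie_seat between -0.01 and 0.004 m and value of joint latch below 0.12 rad and distance between tie_eye and post_foot below 0.009 m), for 0.1 s.
3. tug: the bar is pulled back with at least 6 N so that the pin bears on the shut latch (y of striker_mid in the frame of tie_seat between 0.0086 and 0.026 m and x of striker_mid in the frame of tie_seat between -0.012 and 0.012 m and z of striker_mid in the frame of tie_seat between -0.01 and 0.004 m and value of joint latch below 0.15 rad and contact force between tie and striker above 6 N), for 0.1 s.
At the end, for the whole second after the job is handed in: The bar is released, at rest and flat (within 0.06 rad) on boss and striker, its eye within 5 mm of the post's foot, the pin in the throat, the latch shut behind it (under 0.12 rad), and the bar pressed home: its seat within about 11 mm of the striker's middle along the slot (y of striker_mid in the frame of tie_seat between -0.0105 and 0.011 m and x of striker_mid in the frame of tie_seat between -0.007 and 0.007 m and value of joint latch below 0.12 rad and distance between tie_eye and post_foot below 0.005 m and z of striker_mid in the frame of tie_seat between -0.003 and 0.003 m and angle between tie's own z axis and vertical below 0.06 rad and linear speed of tie below 0.02 m/s); the robot touches nothing.
It fails at once if the bar loads the pin or the post with more than 22 N (contact force between tie and striker above 22 N or contact force between tie and post above 22 N).
It fails at once if a bystander is disturbed (moved by more than 15 mm) (distance of any of tape, sander, hammer, glue from where it was at the start of the episode above 0.015 m).
It also fails if it takes over 72 s, if anything falls off the work surface, if the arm or the gripper's body presses on something with over 40 N, if the wrist force passes 120 N, or if a joint passes its speed limit or range.

ROBOT

A 7-joint arm with a two-finger parallel gripper is mounted at the origin on the work surface. World frame = base frame: x ahead of the robot, y to its left, z up, the work surface at z = 0. Lengths are in m, angles in rad, forces in N, time in s.
With the tool pointing down it reaches from about 0.35 to 0.9 m from the base axis. Payload 8.1 kg.
Tool frame: the origin (TCP) lies midway between the tips of the shut fingers; the grasp point (between the pads) lies 19 mm behind it; z points along the fingers, y is the line along which they close (so a half turn about z gives the same grasp; the last joint's range is limited). The gripper opens to 92 mm and grips with 3 to 60 N. Pads are 19 mm wide; open, the fingers measure 130 mm over their backs; the gripper's body (75 mm by 190 mm) begins 47 mm behind the grasp point.
Start: joints at [1.208, 0.434, 0.025, 1.573, -0.012, 1.134, -0.075], TCP at [0.161, -0.604, 0.227] pointing down, gripper open.
Joint ranges: [-2.62, 2.62], [-0.44, 2.09], [-1.27, 1.32], [0.08, 2.57], [-1.32, 4.46], [0.12, 2], [-2.74, 2.74]. Speed limits (rad/s): [2.22, 2.22, 3.01, 3.01, 3.14, 3.14, 3.14].

INTERFACE

Orientations are given as a rotation vector (axis times angle).
In Python, from cell import arm gives the robot as it stands.
- The arm moves only by the tool carry_out, never from a script. Its arguments are lists of equal length, an entry for each row: "claw": the finger opening in cm, from 0 to 9.18; "delta_pos": the shift along the tool's x, y, z in cm, a list of three; "angular": the turn, a rotation vector about the tool's x, y, z in rad, a list of three. In form: {"claw": [claw, ...], "delta_pos": [[dx, dy, dz], ...], "angular": [[ax, ay, az], ...]}. A call has 1 to 20 rows; each row shifts and turns the commanded pose from where the row before left it, along the tool's axes as they then stand; what a row does not reach is not made up. A row lasts 1/10 s, in which the tool goes at most 50 mm and 8.59 degrees, less where a joint would pass 70% of its speed; a pose out of reach is approached as far as the arm can. A call with a gripper value outside its range is refused whole. The fingers move at their own pace and stop on an object; "force" is the grip in N (left out, the last holds). Time passes only in rows, so rows that do not move let the fingers close. It gives the time, the measured TCP pose, the force, the opening and the grip force at its end, in the units of the state.
- arm.observe(): the state, without advancing time (a new reading comes with each control period).
- arm.get_image(name): name is "scene" or "side" or "wrist"; returns a dict with "frame" (400x640x3 uint8, red, green, blue), "mtx" (3x3 intrinsics, pixels), "T" (4x4, takes a point from camera to world coordinates). Camera axes: x right, y down, z forward; pixel columns grow to the right and rows downward; lengths in m; the calibration is good to about 2 mm. A picture is of the moment at which its call begins. There is no depth.
- arm.sign_off(): hands the job in; it is judged then, once.
Trained networks look in a picture, given as the dict that the camera call returned (one of the last four; its "shot" number tells which), for a name from the list of things; names that differ only in an ending like _2 or _b are one class to them, and where a whole thing is asked for, a point or a joint stands for the part that bears it (a point fixed in the world has none). Each returns a list of dicts, best first, with "conf" (0 to 1); they miss things now and then, are a little off and sometimes report something else, mostly with a low value. They report only what shows in the picture. A call takes as long as a camera call. They do not tell look-alikes from the thing itself.
- arm.look_for(label, picture): "centre" ([column, row] as shares, 0 to 1, of the picture: columns of its width, rows of its height, amid what is visible of it).
- arm.trace(label, picture): "region" (400x640 bool, what is visible of it) and "centre" ([column, row] as shares, 0 to 1, of the picture: columns of its width, rows of its height, amid what is visible of it).
- arm.place_of(label, picture): "centre" ([column, row] as shares, 0 to 1, of the picture: columns of its width, rows of its height: a listed point, or the origin of a listed thing).
The state is a dict: "clock": time; "joints": joint angles; "dq": joint speeds; "joint_efforts": joint torques, N m; "position": TCP position; "ee_rot": TCP orientation; "force": force on the tool from outside, world axes, zero at the start; "ft_torque": the same for the moment, N m; "width": opening from 0.0 (shut) to 1.0 (fully open); "gripper_force": force on a finger pad.
Only numpy, scipy, OpenCV 4.12 (cv2) and the standard library are available. Lean on these libraries where they do the work, as an engineer would, in place of code of your own. Each camera call takes 0.05 s, during which the arm holds its last target. There are 200 camera calls.

## Working session

There is one attempt and no reset: what is moved stays moved. The work goes in short steps, Python scripts to look and compute and a tool call to move; the robot and the scene stay as the last step left them, time stands still between calls to the robot, and variables do not carry over. Pictures are saved under pics/ and viewed, at most 10 in all, crops included, and the job is handed in when it is done.

Besides the shell and the picture viewer there is one more tool, called by a JSON object that holds its "method" and its "body", one argument or row to a line. carry_out: Moves the arm, as the interface text tells. Its arguments: {"type":"object","properties":{"claw":{"type":"array","items":{"type":"number"}},"delta_pos":{"type":"array","items":{"type":"array","items":{"type":"number"}}},"angular":{"type":"array","items":{"type":"array","items":{"type":"number"}}},"force":{"type":"number"}},"required":["claw","delta_pos","angular"]}

```bash
mkdir -p pics
cat > h.py <<'E'
import numpy as np, cv2
from cell import arm
from scipy.spatial.transform import Rotation as R
def save(p,n,crop=None,s=1):
    f=p["frame"][:,:,::-1]
    if crop: f=f[crop[1]:crop[3],crop[0]:crop[2]]
    cv2.imwrite("pics/"+n,cv2.resize(f,None,fx=s,fy=s,interpolation=cv2.INTER_CUBIC))
def ray(p,u,v):
    d=np.linalg.inv(p["mtx"])@[u,v,1]; T=p["T"]; return T[:3,3],T[:3,:3]@d
def atz(p,u,v,z):
    o,d=ray(p,u,v); return o+d*(z-o[2])/d[2]
def proj(p,X):
    T=p["T"]; c=T[:3,:3].T@(np.array(X)-T[:3,3]); q=p["mtx"]@c; return q[:2]/q[2]
E
python3 - <<'E'
from h import *
s=arm.observe(); print(s)
a=arm.get_image("scene"); b=arm.get_image("side")
save(a,"scene0.png"); save(b,"side0.png")
for n,p in(("scene",a),("side",b)):
    print(n,p["T"][:3,3].round(3))
    for l,z in(("mould",0),("post_foot",.072),("striker_mid",.072),("tie",0),("tie_eye",0),("tie_seat",0),("tie_grip",.033),("tape",0),("sander",0),("hammer",0),("glue",0)):
        for r in arm.place_of(l,p): 
            u=r["centre"][0]*640;v=r["centre"][1]*400
            print(l,round(r["conf"],2),round(u),round(v),atz(p,u,v,z).round(3))
E
```

```text
{'clock': 0.0, 'joints': array([ 1.20841531,  0.43524938,  0.02498416,  1.57407523, -0.01162211,
        1.13397311, -0.07510095]), 'dq': array([-6.10689381e-04,  1.43954341e-03,  1.12405656e-05,  1.06170554e-03,
       -1.03607965e-03,  6.28262333e-04,  4.66894903e-04]), 'joint_efforts': array([-7.84648455e-04, -6.67851305e+01,  9.84350592e-01, -3.14467835e+01,
       -6.05645031e-02,  4.30360821e-02,  1.94606578e-04]), 'position': array([ 0.16036327, -0.60356656,  0.22593714]), 'ee_rot': array([-3.11363424e+00, -4.06578877e-01,  5.14147407e-04]), 'force': array([0.54505404, 0.27752557, 0.72304673]), 'ft_torque': array([ 0.01148012, -0.00405819,  0.05506497]), 'gripper_force': 0.0, 'width': 1.0005210407655094}
scene [ 1.138 -0.898  0.881]
mould 0.88 322 199 [0.46  0.057 0.   ]
post_foot 0.51 368 184 [0.584 0.143 0.072]
post_foot 0.29 263 242 [ 0.506 -0.283  0.072]
striker_mid 0.54 347 209 [ 0.605 -0.014  0.072]
tie 0.9 405 234 [0.769 0.079 0.   ]
tie 0.67 275 253 [ 0.511 -0.242  0.   ]
tie 0.66 195 234 [ 0.265 -0.335  0.   ]
tie_eye 0.75 235 236 [ 0.367 -0.265  0.   ]
tie_eye 0.72 4
[... 790 characters left out ...]
7 [ 0.265 -0.333  0.   ]
tie 0.58 240 204 [0.769 0.086 0.   ]
tie_eye 0.76 390 196 [ 0.373 -0.259  0.   ]
tie_eye 0.72 334 171 [ 0.608 -0.249  0.   ]
tie_eye 0.57 203 211 [0.849 0.184 0.   ]
tie_seat 0.7 256 202 [0.733 0.043 0.   ]
tie_seat 0.67 368 187 [ 0.459 -0.253  0.   ]
tie_seat 0.64 443 197 [ 0.219 -0.363  0.   ]
tie_grip 0.88 359 176 [ 0.498 -0.249  0.033]
tie_grip 0.8 430 186 [ 0.27  -0.354  0.033]
tie_grip 0.59 235 191 [0.8   0.07  0.033]
tape 0.75 297 175 [ 0.706 -0.15   0.   ]
sander 0.86 332 148 [ 0.695 -0.352  0.   ]
sander 0.24 317 241 [0.454 0.053 0.   ]
hammer 0.85 396 147 [ 0.495 -0.507  0.   ]
hammer 0.16 334 149 [ 0.686 -0.351  0.   ]
glue 0.64 222 298 [0.542 0.381 0.   ]
```

View images.

View pics/scene0.png

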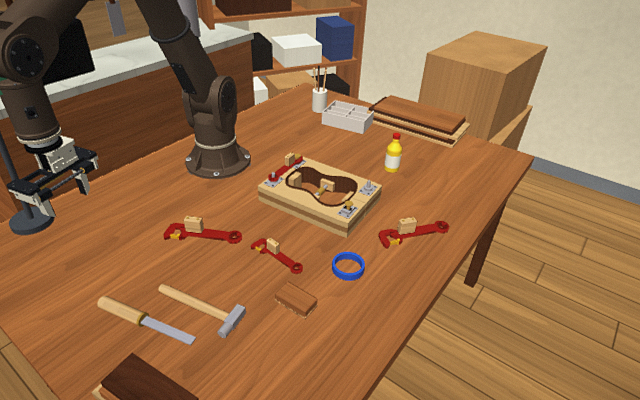

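Run:
```python
import cv2
f=cv2.imread("pics/side0.png")
cv2.imwrite("pics/side0c.png",cv2.resize(f[125:265,200:460],None,fx=3,fy=3,interpolation=cv2.INTER_CUBIC))
```

```text
(no output)
```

View pics/side0c.png

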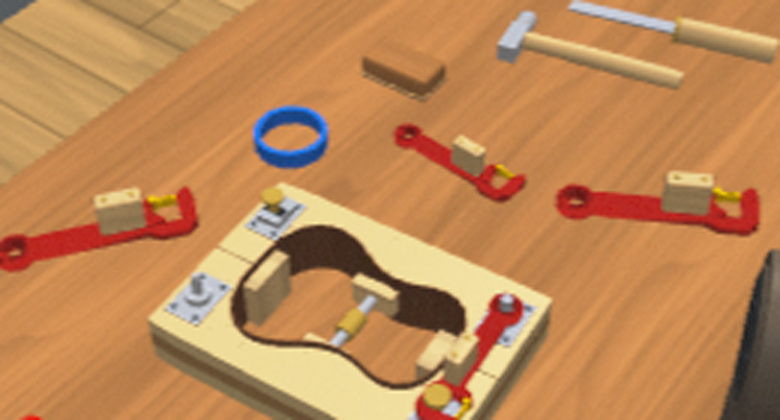

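Three ties in the scene: (275,253), (195,234) and (405,234). The eye-to-seat distances come out at about 142, 190 and 190 mm, and the small one needs 140. So (275,253) is the tie; the side crop at about (460,160) shows it is clearly the smallest, with its mouth opening towards -y. The post is at crop (197,293) and the pin at (272,200).

I'll move above it and look with the wrist camera.

{"method": "carry_out", "body": {
  "claw": [5, 5, 5, 5, 5, 5, 5, 5, 5, 5, 5, 5, 5, 5, 5, 5, 5, 5, 5, 5],
  "delta_pos": [
    [0, 0, 0],
    [0, 0, 0],
    [0, 0, 0],
    [1.88, -2.25, -0.25],
    [1.88, -2.25, -0.25],
    [1.88, -2.25, -0.25],
    [1.88, -2.25, -0.25],
    [1.88, -2.25, -0.25],
    [1.88, -2.25, -0.25],
    [1.88, -2.25, -0.25],
    [1.88, -2.25, -0.25],
    [1.88, -2.25, -0.25],
    [1.88, -2.25, -0.25],
    [1.88, -2.25, -0.25],
    [1.88, -2.25, -0.25],
    [1.88, -2.25, -0.25],
    [1.88, -2.25, -0.25],
    [1.88, -2.25, -0.25],
    [1.88, -2.25, -0.25],
    [1.88, -2.25, -0.25]
  ],
  "angular": [
    [0, 0, 0.11],
    [0, 0, 0.11],
    [0, 0, 0.11],
    [0, 0, 0],
    [0, 0, 0],
    [0, 0, 0],
    [0, 0, 0],
    [0, 0, 0],
    [0, 0, 0],
    [0, 0, 0],
    [0, 0, 0],
    [0, 0, 0],
    [0, 0, 0],
    [0, 0, 0],
    [0, 0, 0],
    [0, 0, 0],
    [0, 0, 0],
    [0, 0, 0],
    [0, 0, 0],
    [0, 0, 0]
  ]
}}

```text
clock: 3.2
position: [0.507, -0.244, 0.2695]
ee_rot: [3.139, -0.111, 0.0]
force: [-0.1, -0.3, -0.7]
width: 0.543
gripper_force: 0.0
```

```bash
cat >> h.py <<'E'
def tool(s=None):
    s=s or arm.observe(); M=R.from_rotvec(s["ee_rot"]).as_matrix()
    return s["position"],M,np.degrees(np.arctan2(M[1,1],M[0,1]))
def names(p,L):
    for l,z in L:
        for r in arm.place_of(l,p):
            u=r["centre"][0]*640;v=r["centre"][1]*400
            print(l,round(r["conf"],2),round(u,1),round(v,1),atz(p,u,v,z).round(4))
E
python3 - <<'E'
from h import *
w=arm.get_image("wrist"); save(w,"w1.png")
P,M,y=tool(); print(P,y,M[:,2].round(3)); print(w["T"].round(3))
names(w,(("tie",0),("tie_eye",0),("tie_seat",0),("tie_grip",.033),("tape",0)))
E
```

```text
[ 0.51081936 -0.23895512  0.26980354] -93.69221129265036 [ 0.003  0.002 -1.   ]
[[-0.071 -0.958 -0.277  0.581]
 [-0.997  0.068  0.019 -0.251]
 [ 0.001  0.278 -0.961  0.428]
 [ 0.     0.     0.     1.   ]]
tie 0.82 318.4 162.3 [ 0.5052 -0.2463  0.    ]
tie 0.58 386.4 321.5 [ 0.2568 -0.3313  0.    ]
tie_eye 0.7 316.5 83.6 [ 0.6021 -0.2507  0.    ]
tie_eye 0.68 345.2 256.7 [ 0.3681 -0.2746  0.    ]
tie_seat 0.93 313.5 195.8 [ 0.4605 -0.2365  0.    ]
tie_grip 0.87 320.4 169.4 [ 0.5023 -0.2484  0.033 ]
tie_grip 0.6 394.7 336.8 [ 0.2558 -0.3364  0.033 ]
```

View pics/w1.png

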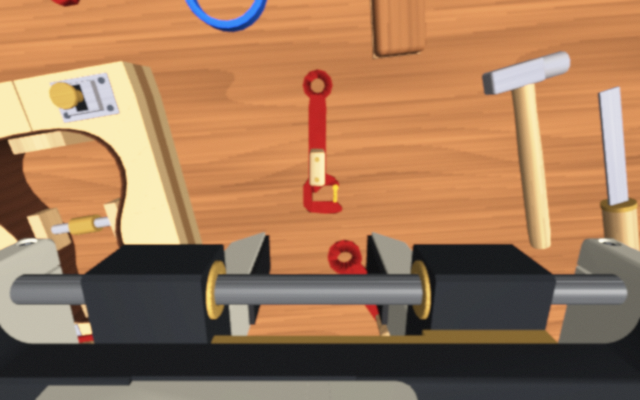

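The wrist view shows the tie: eye at (317,85), grip at (317,168), hook at (322,195), and its mouth opening to image right (-y). I'll refine its axis from the red shank.

Run:
```python
from h import *
w=arm.get_image("wrist"); f=w["frame"].astype(int)
m=(f[...,0]>110)&(f[...,1]<45)&(f[...,2]<60)
m|=(f[...,0]>90)&(f[...,0]>3*f[...,1])&(f[...,0]>3*f[...,2])
pts=[]
for r in range(104,148,2):
    c=np.where(m[r,290:345])[0]+290
    if len(c): pts.append(atz(w,(c[0]+c[-1]+1)/2,r+.5,.010)); 
    if r%10==4: print(r,c[[0,-1]])
pts=np.array(pts); l=cv2.fitLine(pts[:,:2].astype(np.float32),cv2.DIST_HUBER,0,.01,.01).ravel(); print("shank dir",l, np.degrees(np.arctan2(l[1],l[0])))
# ring
ys,xs=np.where(m[60:101,295:340]); q=np.array([atz(w,x+295.5,y+60.5,.01) for x,y in zip(xs,ys)]); q=q
c,rad=cv2.minEnclosingCircle(q[q[:,0]>.588][:,:2].astype(np.float32)); print("ring",c,rad)
g=(f[...,0]>200)&(f[...,1]>170)&(f[...,2]>120); ys,xs=np.where(g[145:190,305:330]); 
q=np.array([atz(w,x+305.5,y+145.5,.046) for x,y in zip(xs,ys)]); print("grip top",cv2.minAreaRect(q[:,:2].astype(np.float32)),q.mean(0))
P,M,y=tool();print(P,y)
```

```text
104 [308 323]
114 [308 323]
124 [307 323]
134 [308 322]
144 [308 322]
shank dir [ 0.99602956 -0.08902299  0.54961556 -0.24817722] -5.107403
ring (0.5996553897857666, -0.2518619894981384) 0.016667691990733147
grip top ((0.5056089758872986, -0.24550332129001617), (0.015344184823334217, 0.03784579411149025), 85.85924530029297) [ 0.5057433  -0.24561905  0.046     ]
[ 0.50532533 -0.24612772  0.26916379] -94.13274561713173
```

{"method": "carry_out", "body": {
  "claw": [5, 5, 5, 5, 5, 5, 5, 5, 5, 5, 5, 0, 0, 0, 0, 0, 0, 0],
  "delta_pos": [
    [0, 0, 2.5],
    [0, 0, 2.5],
    [0, 0, 2.5],
    [0, 0, 2.5],
    [0, 0, 2.5],
    [0, 0, 2.5],
    [0, 0, 2.5],
    [0, 0, 2.5],
    [0, 0, 2.5],
    [0, 0, 1.5],
    [0, 0, 1.4],
    [0, 0, 0],
    [0, 0, 0],
    [0, 0, 0],
    [0, 0, 0],
    [0, 0, 0],
    [0, 0, 0],
    [0, 0, 0]
  ],
  "angular": [
    [0, 0, 0],
    [0, 0, 0],
    [0, 0, 0],
    [0, 0, 0],
    [0, 0, 0],
    [0, 0, 0],
    [0, 0, 0],
    [0, 0, 0],
    [0, 0, 0],
    [0, 0, 0],
    [0, 0, 0],
    [0, 0, 0],
    [0, 0, 0],
    [0, 0, 0],
    [0, 0, 0],
    [0, 0, 0],
    [0, 0, 0],
    [0, 0, 0]
  ],
  "force": 40
}}

```text
clock: 5.35
position: [0.5068, -0.2448, 0.016]
ee_rot: [3.139, -0.109, 0.002]
force: [-0.5, 1.3, 7.7]
width: 0.19
gripper_force: 40.0
```

{"method": "carry_out", "body": {
  "claw": [0, 0, 0, 0, 0, 0, 0, 0, 0, 0, 0, 0, 0, 0, 0, 0, 0, 0, 0, 0],
  "delta_pos": [
    [0, 0, -0.5],
    [0, 0, -1.5],
    [0, 0, -2.5],
    [0, 0, -2.5],
    [0, 0, -2.5],
    [0, 0, -2.5],
    [0, 0, -2.5],
    [0, 0, -2.5],
    [-0.5, -2.5, -0.6],
    [-0.5, -2.5, -0.6],
    [-0.5, -2.5, -0.6],
    [-0.5, -2.5, -0.6],
    [-0.5, -2.5, -0.6],
    [-0.5, -2.5, -0.6],
    [-0.5, -2.5, -0.6],
    [-0.5, -2.5, -0.6],
    [-0.5, -2.5, -0.6],
    [-0.5, -2.5, -0.6],
    [-0.5, -2.5, -0.6],
    [-0.5, -2.5, -0.6]
  ],
  "angular": [
    [0, 0, 0],
    [0, 0, 0],
    [0, 0, 0],
    [0, 0, 0],
    [0, 0, 0],
    [0, 0, 0],
    [0, 0, 0],
    [0, 0, 0],
    [0, 0, 0],
    [0, 0, 0],
    [0, 0, 0],
    [0, 0, 0],
    [0, 0, 0],
    [0, 0, 0],
    [0, 0, 0],
    [0, 0, 0],
    [0, 0, 0],
    [0, 0, 0],
    [0, 0, 0],
    [0, 0, 0]
  ]
}}

```text
clock: 7.35
position: [0.4666, 0.0592, 0.2574]
ee_rot: [3.139, -0.111, -0.001]
force: [0.4, -0.2, -4.0]
width: 0.194
gripper_force: 40.0
```

{"method": "carry_out", "body": {
  "claw": [0, 0],
  "delta_pos": [
    [0, 0, 0],
    [0, 0, 0]
  ],
  "angular": [
    [0, 0, 0],
    [0, 0, 0]
  ]
}}

```text
clock: 7.55
position: [0.467, 0.0586, 0.2572]
ee_rot: [3.139, -0.108, -0.0]
force: [0.7, 0.2, -3.6]
width: 0.191
gripper_force: 40.0
```

Run:
```python
from h import *
w=arm.get_image("wrist"); save(w,"w2.png")
s=arm.observe();P,M,y=tool(s); print(P,y,s["force"],s["ft_torque"]); print(w["mtx"],w["T"].round(3))
names(w,(("mould",0),("mould",.06),("post",.06),("post_foot",.072),("striker",.06),("striker_mid",.072),("tie_eye",P[2]-.014)))
```

```text
[0.4670881  0.05774565 0.25698744] -94.04597825646597 [-0.67464413 -0.07529079 -3.64625687] [ 0.02129654  0.08524492 -0.0299216 ]
[[332.06300393   0.         317.84708464]
 [  0.         332.06300393 197.36800205]
 [  0.           0.           1.        ]] [[-0.069 -0.958 -0.278  0.541]
 [-0.998  0.067  0.018  0.052]
 [ 0.001  0.278 -0.96   0.415]
 [ 0.     0.     0.     1.   ]]
mould 0.58 315.9 241.3 [0.3597 0.0669 0.    ]
mould 0.36 317.5 308.8 [0.2544 0.0721 0.    ]
mould 0.23 48.8 116.8 [0.5459 0.3793 0.    ]
mould 0.58 315.9 241.3 [0.386  0.0648 0.06  ]
mould 0.36 317.5 308.8 [0.2959 0.0692 0.06  ]
mould 0.23 48.8 116.8 [0.5453 0.332  0.06  ]
post 0.68 230.1 54.6 [0.5917 0.1354 0.06  ]
post_foot 0.66 228.4 54.6 [0.5901 0.1341 0.072 ]
striker 0.66 372.9 32.3 [ 0.602  -0.0063  0.06  ]
striker_mid 0.64 369.2 29.7 [ 0.6024 -0.0009  0.072 ]
tie_eye 0.84 570.3 219.6 [ 0.4692 -0.0827  0.243 ]
tie_eye 0.74 321.2 58.3 [0.5611 0.0489 0.243 ]
```

View pics/w2.png

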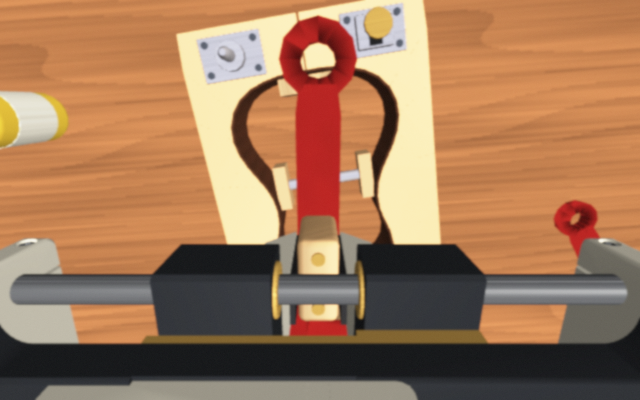

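The wrist view shows the post at about (228,55), the pin head at (378,22) and the held eye at (318,60). I'll enlarge the tail end.

Run:
```python
import cv2
f=cv2.imread("pics/w2.png")
cv2.imwrite("pics/w2c.png",cv2.resize(f[0:100,180:440],None,fx=3,fy=3,interpolation=cv2.INTER_CUBIC))
```

```text
(no output)
```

View pics/w2c.png

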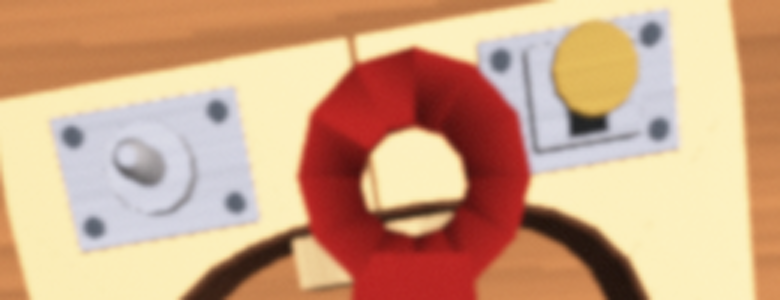

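Run:
```python
from h import *
w=arm.get_image("wrist")
for n,x,y,z in(("boss",151,167,.072),("posttop",131,154,.097),("plateL",154.5,170,.062),("plateR",579.5,95,.062),("head",596,67,.094),("eyehole",414,181,.253),("s1",72,137,.062),("s2",217,111,.062),("s3",500,61,.062),("s4",651,34,.062)):
    print(n,atz(w,180+x/3,y/3,z).round(4))
P,M,y=tool(); print(P,y)
```

```text
boss [0.5896 0.1317 0.072 ]
posttop [0.5901 0.1312 0.097 ]
plateL [0.59  0.133 0.062]
plateR [ 0.6024 -0.0069  0.062 ]
head [ 0.604  -0.0066  0.094 ]
eyehole [0.5596 0.0499 0.253 ]
s1 [0.6018 0.1584 0.062 ]
s2 [0.6061 0.1103 0.062 ]
s3 [0.6142 0.0182 0.062 ]
s4 [ 0.6185 -0.03    0.062 ]
[0.46738983 0.05815541 0.25709453] -94.06546157219346
```

{"method": "carry_out", "body": {
  "claw": [0, 0, 0, 0, 0, 0, 0, 0, 0, 0, 0, 0, 0, 0, 0, 0, 0, 0, 0, 0],
  "delta_pos": [
    [0, 0, 0],
    [0, 0, 0],
    [0, 0, 0],
    [0, 0, 0],
    [0, 0, 0],
    [0, 0, 0],
    [0, 0, 0],
    [0, 0, 0],
    [0, 0, 0],
    [0, 0, 0],
    [0.28, 1.04, 1.2],
    [0.28, 1.04, 1.2],
    [0.28, 1.04, 1.2],
    [0.28, 1.04, 1.2],
    [0.28, 1.04, 1.2],
    [0.28, 1.04, 1.2],
    [0.28, 1.04, 1.2],
    [0.28, 1.04, 1.2],
    [0, 0, 1.6],
    [0, 0, 1.0]
  ],
  "angular": [
    [0, 0, -0.124],
    [0, 0, -0.124],
    [0, 0, -0.124],
    [0, 0, -0.124],
    [0, 0, -0.124],
    [0, 0, -0.124],
    [0, 0, -0.124],
    [0, 0, -0.124],
    [0, 0, -0.124],
    [0, 0, -0.124],
    [0, 0, 0],
    [0, 0, 0],
    [0, 0, 0],
    [0, 0, 0],
    [0, 0, 0],
    [0, 0, 0],
    [0, 0, 0],
    [0, 0, 0],
    [0, 0, 0],
    [0, 0, 0]
  ]
}}

```text
clock: 10.0
position: [0.5529, 0.0465, 0.1336]
ee_rot: [-2.619, -1.734, 0.002]
force: [-0.1, 0.8, -3.3]
width: 0.193
gripper_force: 40.0
```

{"method": "carry_out", "body": {
  "claw": [0, 0, 0],
  "delta_pos": [
    [0, 0, 0],
    [0, 0, 0],
    [0, 0, 0]
  ],
  "angular": [
    [0, 0, 0],
    [0, 0, 0],
    [0, 0, 0]
  ]
}}

```text
clock: 10.3
position: [0.5532, 0.0469, 0.136]
ee_rot: [2.619, 1.734, 0.002]
force: [0.6, -0.2, -4.3]
width: 0.191
gripper_force: 40.0
```

Run:
```python
from h import *
w=arm.get_image("wrist"); a=arm.get_image("scene");b=arm.get_image("side")
s=arm.observe();P,M,y=tool(s); print(P,y,s["force"],s["ft_torque"])
names(w,(("post_foot",.072),("striker_mid",.072),("tie_eye",P[2]-.016)))
u,v=map(int,proj(w,[.59,.132,.1])); print(u,v)
c=w["frame"][:240,180:480,::-1]; 
A=cv2.resize(c,(750,600),interpolation=cv2.INTER_CUBIC); cv2.imwrite("pics/w3.png",A)
u,v=map(int,proj(b,[.58,.08,.08])); save(b,"s3.png",(u-60,v-45,u+60,v+45),6)
u,v=map(int,proj(a,[.58,.08,.08])); save(a,"a3.png",(u-60,v-45,u+60,v+45),6)
```

```text
[0.55311002 0.04675697 0.13592512] -22.98094882000344 [ 0.50308332  0.70109816 -2.86824772] [-0.07821003 -0.05425341  0.01965769]
post_foot 0.75 319.1 239.4 [0.5455 0.0257 0.072 ]
post_foot 0.62 314.9 67.3 [0.5884 0.134  0.072 ]
striker_mid 0.97 404.8 247.0 [ 0.6006 -0.0042  0.072 ]
tie_eye 0.97 316.5 58.7 [0.5892 0.1331 0.1199]
318 64
```

View pics/w3.png

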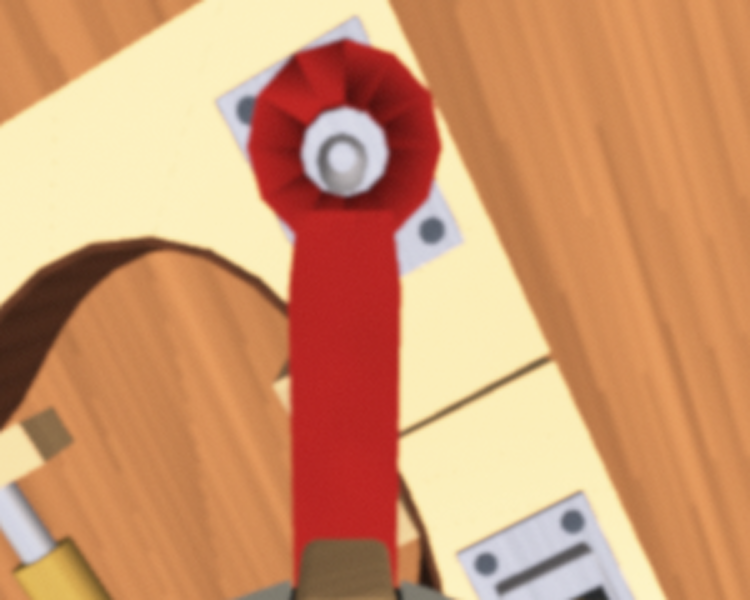

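The post top shows at crop (342,157) inside the eye's hole, centred at (344,152). I'll work out the offset.

Run:
```python
from h import *
w=arm.get_image("wrist");P,M,y=tool()
h=atz(w,180+344.5/2.5,152/2.5,.125); p=atz(w,180+342/2.5,157/2.5,.097)
# rings edges: hole as seen top rim and bottom rim
print(h,p,"need tool cm",(M.T@(p-h)*100).round(2)); print(w["T"][:3,3],y,P)
```

```text
[0.58889896 0.13122961 0.125     ] [0.58920232 0.13327851 0.097     ] need tool cm [ 0.2  -0.05  2.8 ]
[0.58158305 0.11447376 0.29383078] -22.98556870483888 [0.55285754 0.04664739 0.13547348]
```

{"method": "carry_out", "body": {
  "claw": [0, 0, 0, 0, 0, 0, 0],
  "delta_pos": [
    [0.17, -0.04, 0.5],
    [0, 0, 0.6],
    [0, 0, 0.6],
    [0, 0, 0.4],
    [0, 0, 0.3],
    [0, 0, 0.3],
    [0, 0, 0]
  ],
  "angular": [
    [0, 0, 0],
    [0, 0, 0],
    [0, 0, 0],
    [0, 0, 0],
    [0, 0, 0],
    [0, 0, 0],
    [0, 0, 0]
  ]
}}

```text
clock: 11.35
position: [0.5528, 0.0484, 0.1078]
ee_rot: [-2.619, -1.734, 0.001]
force: [0.3, 0.3, -3.5]
width: 0.195
gripper_force: 40.0
```

Run:
```python
from h import *
w=arm.get_image("wrist")
s=arm.observe();P,M,y=tool(s); print(P,y,M[:,2],s["force"],s["ft_torque"])
b=arm.get_image("side")
c=cv2.resize(w["frame"][20:110,260:380,::-1],(480,360),interpolation=cv2.INTER_CUBIC)
u,v=map(int,proj(b,[.59,.132,.09]));d=cv2.resize(b["frame"][v-30:v+30,u-20:u+20,::-1],(240,360),interpolation=cv2.INTER_CUBIC)
cv2.imwrite("pics/m4.png",np.hstack([c,d]))
```

```text
[0.55300603 0.04838476 0.10807177] -22.97961923373844 [-2.36099537e-04 -4.81438587e-05 -9.99999971e-01] [-0.3624753   0.32859455 -2.95552187] [-0.06900482 -0.08652142 -0.01644137]
```

View pics/m4.png

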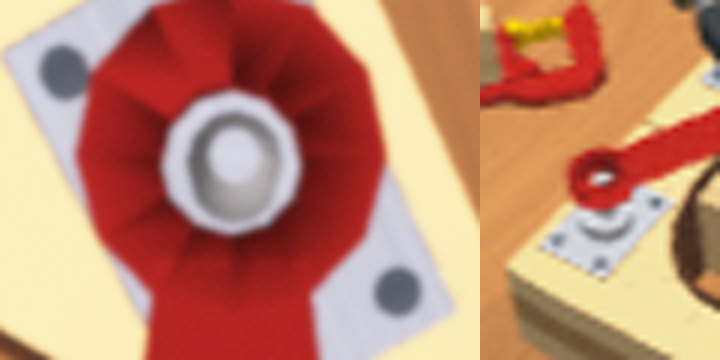

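{"method": "carry_out", "body": {
  "claw": [0, 0, 0, 0, 0, 0],
  "delta_pos": [
    [0.05, 0.05, 0.3],
    [0, 0, 0.4],
    [0, 0, 0.4],
    [0, 0, 0.3],
    [0, 0, 0.2],
    [0, 0, 0]
  ],
  "angular": [
    [0, 0, 0],
    [0, 0, 0],
    [0, 0, 0],
    [0, 0, 0],
    [0, 0, 0],
    [0, 0, 0]
  ]
}}

```text
clock: 12.05
position: [0.5535, 0.0487, 0.0918]
ee_rot: [-2.619, -1.734, 0.001]
force: [0.5, 0.4, -3.6]
width: 0.193
gripper_force: 40.0
```

{"method": "carry_out", "body": {
  "claw": [0, 0, 0],
  "delta_pos": [
    [0, 0, 0.1],
    [0, 0, 0.1],
    [0, 0, 0]
  ],
  "angular": [
    [0, 0, 0],
    [0, 0, 0],
    [0, 0, 0]
  ]
}}

```text
clock: 12.35
position: [0.5537, 0.0487, 0.0902]
ee_rot: [2.619, 1.734, -0.0]
force: [0.2, 0.4, -3.4]
width: 0.189
gripper_force: 40.0
```

{"method": "carry_out", "body": {
  "claw": [0, 0, 0],
  "delta_pos": [
    [0, 0, 0.05],
    [0, 0, 0.05],
    [0, 0, 0]
  ],
  "angular": [
    [0, 0, 0],
    [0, 0, 0],
    [0, 0, 0]
  ]
}}

```text
clock: 12.65
position: [0.5537, 0.0486, 0.0892]
ee_rot: [2.619, 1.734, -0.0]
force: [-0.3, 1.1, -3.0]
width: 0.196
gripper_force: 40.0
```

{"method": "carry_out", "body": {
  "claw": [0, 0, 0, 0, 0, 0, 0, 0],
  "delta_pos": [
    [0.006, 0.325, 0],
    [0.006, 0.325, 0],
    [0.006, 0.325, 0],
    [0.006, 0.325, 0],
    [0.006, 0.325, 0],
    [0.006, 0.325, 0],
    [0, 0, 0],
    [0, 0, 0]
  ],
  "angular": [
    [0, 0, -0.035],
    [0, 0, -0.035],
    [0, 0, -0.035],
    [0, 0, -0.035],
    [0, 0, -0.035],
    [0, 0, -0.035],
    [0, 0, 0],
    [0, 0, 0]
  ]
}}

```text
clock: 13.45
position: [0.5722, 0.043, 0.0891]
ee_rot: [-2.424, -1.998, 0.0]
force: [-0.2, -0.5, -2.7]
width: 0.193
gripper_force: 40.0
```

Run:
```python
from h import *
w=arm.get_image("wrist")
s=arm.observe();P,M,y=tool(s); print(P,y,s["force"],s["ft_torque"])
b=arm.get_image("side");a=arm.get_image("scene")
c=cv2.resize(w["frame"][0:90,260:380,::-1],(320,240),interpolation=cv2.INTER_CUBIC)
def cr(p,X,n=24):
    u,v=map(int,proj(p,X));return cv2.resize(p["frame"][v-n*3//4:v+n*3//4,u-n:u+n,::-1],(320,240),interpolation=cv2.INTER_CUBIC)
cv2.imwrite("pics/m5.png",np.vstack([np.hstack([c,cr(b,[.59,.132,.08])]),np.hstack([cr(a,[.595,-.005,.08]),cr(b,[.595,-.005,.08])])]))
names(b,(("tie_seat",.073),("striker_mid",.072)));names(a,(("tie_seat",.073),("striker_mid",.072)))
```

```text
[0.572142   0.04302178 0.08916047] -11.002960294490563 [-0.16170851 -0.38507224 -2.92599507] [-0.05261608 -0.03864573  0.02316807]
tie_seat 0.67 303.0 202.7 [0.5499 0.0012 0.073 ]
tie_seat 0.95 386.1 238.7 [ 0.7672 -0.0543  0.073 ]
tie_seat 0.82 177.6 230.7 [ 0.2893 -0.4046  0.073 ]
tie_seat 0.72 338.1 202.8 [ 0.5662 -0.0047  0.073 ]
striker_mid 0.61 346.2 209.1 [ 0.603  -0.0137  0.072 ]
```

View pics/m5.png

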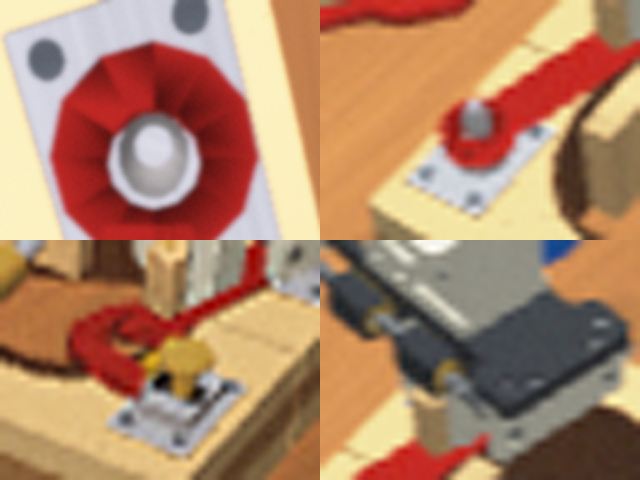

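{"method": "carry_out", "body": {
  "claw": [0, 0, 0, 0, 0],
  "delta_pos": [
    [0.0014, 0.1623, 0],
    [0.0014, 0.1623, 0],
    [0.0014, 0.1623, 0],
    [0.0014, 0.1623, 0],
    [0, 0, 0]
  ],
  "angular": [
    [0, 0, -0.0175],
    [0, 0, -0.0175],
    [0, 0, -0.0175],
    [0, 0, -0.0175],
    [0, 0, 0]
  ]
}}

```text
clock: 14.3
position: [0.5781, 0.0419, 0.0889]
ee_rot: [-2.35, -2.083, 0.002]
force: [-3.3, -0.6, -3.3]
width: 0.196
gripper_force: 40.0
```

{"method": "carry_out", "body": {
  "claw": [0, 0, 0, 0],
  "delta_pos": [
    [0.0014, 0.1623, 0],
    [0.0014, 0.1623, 0],
    [0.0014, 0.1623, 0],
    [0, 0, 0]
  ],
  "angular": [
    [0, 0, -0.0175],
    [0, 0, -0.0175],
    [0, 0, -0.0175],
    [0, 0, 0]
  ]
}}

```text
clock: 14.7
position: [0.5823, 0.0416, 0.0886]
ee_rot: [-2.293, -2.144, 0.003]
force: [-5.7, 0.9, -3.4]
width: 0.192
gripper_force: 40.0
```

{"method": "carry_out", "body": {
  "claw": [0, 0, 0, 0],
  "delta_pos": [
    [0.0014, 0.1623, 0],
    [0.0014, 0.1623, 0],
    [0.0014, 0.1623, 0],
    [0, 0, 0]
  ],
  "angular": [
    [0, 0, -0.0175],
    [0, 0, -0.0175],
    [0, 0, -0.0175],
    [0, 0, 0]
  ]
}}

```text
clock: 15.1
position: [0.5875, 0.0422, 0.0887]
ee_rot: [-2.236, -2.204, 0.001]
force: [-5.2, 2.6, -3.1]
width: 0.192
gripper_force: 40.0
```

{"method": "carry_out", "body": {
  "claw": [0, 0, 0],
  "delta_pos": [
    [0.0014, 0.1623, 0],
    [0.0014, 0.1623, 0],
    [0, 0, 0]
  ],
  "angular": [
    [0, 0, -0.0175],
    [0, 0, -0.0175],
    [0, 0, 0]
  ]
}}

```text
clock: 15.4
position: [0.5913, 0.0423, 0.0889]
ee_rot: [-2.197, -2.243, -0.0]
force: [-3.6, 3.3, -4.6]
width: 0.194
gripper_force: 40.0
```

Run:
```python
from h import *
s=arm.observe();P,M,y=tool(s); print(P,y,s["force"],s["ft_torque"])
```

```text
[0.59126197 0.04231314 0.08887889] 1.1800917170081366 [-3.55830848  3.3366059  -4.59890159] [ 0.79703979  0.72743341 -0.10456686]
```

{"method": "carry_out", "body": {
  "claw": [0, 0, 0],
  "delta_pos": [
    [0.0014, 0.1623, 0],
    [0.0014, 0.1623, 0],
    [0, 0, 0]
  ],
  "angular": [
    [0, 0, -0.0175],
    [0, 0, -0.0175],
    [0, 0, 0]
  ]
}}

```text
clock: 15.7
position: [0.5956, 0.0422, 0.0893]
ee_rot: [2.16, 2.282, 0.002]
force: [-1.0, 4.9, -5.1]
width: 0.194
gripper_force: 40.0
```

{"method": "carry_out", "body": {
  "claw": [0, 0],
  "delta_pos": [
    [0.0014, 0.1623, 0],
    [0, 0, 0]
  ],
  "angular": [
    [0, 0, -0.0175],
    [0, 0, 0]
  ]
}}

```text
clock: 15.9
position: [0.5979, 0.0421, 0.0897]
ee_rot: [2.138, 2.3, 0.004]
force: [0.5, 0.2, -3.7]
width: 0.193
gripper_force: 40.0
```

Run:
```python
from h import *
s=arm.observe();P,M,y=tool(s); print(P,y,s["force"],s["ft_torque"])
```

```text
[0.59790617 0.04214288 0.08972508] 4.168533481573128 [ 0.48131619  0.21406378 -3.65157042] [ 0.05225667 -0.11913049  0.01550116]
```

{"method": "carry_out", "body": {
  "claw": [0, 0],
  "delta_pos": [
    [0.0004, 0.08, 0.04],
    [0, 0, 0]
  ],
  "angular": [
    [0, 0, -0.0087],
    [0, 0, 0]
  ]
}}

```text
clock: 16.1
position: [0.5979, 0.0404, 0.0888]
ee_rot: [2.13, 2.307, -0.001]
force: [-0.3, 0.6, -2.7]
width: 0.191
gripper_force: 40.0
```

{"method": "carry_out", "body": {
  "claw": [0, 0],
  "delta_pos": [
    [0.0004, 0.04, 0],
    [0, 0, 0]
  ],
  "angular": [
    [0, 0, -0.0044],
    [0, 0, 0]
  ]
}}

```text
clock: 16.3
position: [0.5979, 0.0412, 0.0888]
ee_rot: [2.126, 2.313, -0.0]
force: [-0.1, 0.7, -3.2]
width: 0.193
gripper_force: 40.0
```

Run:
```python
from h import *
s=arm.observe();P,M,y=tool(s); print(P,y,s["force"],s["ft_torque"])
a=arm.get_image("scene");b=arm.get_image("side");w=arm.get_image("wrist")
def cr(p,X,n=24):
    u,v=map(int,proj(p,X));return cv2.resize(p["frame"][v-n*3//4:v+n*3//4,u-n:u+n,::-1],(320,240),interpolation=cv2.INTER_CUBIC)
c=cv2.resize(w["frame"][0:90,260:380,::-1],(320,240),interpolation=cv2.INTER_CUBIC)
e=cv2.resize(w["frame"][170:290,300:460,::-1],(320,240),interpolation=cv2.INTER_CUBIC)
cv2.imwrite("pics/m6.png",np.vstack([np.hstack([cr(a,[.595,-.005,.08]),cr(b,[.595,-.005,.08],32)]),np.hstack([c,e])]))
```

```text
[0.59791351 0.04116367 0.08880725] 4.828776832317996 [-0.05542516  0.67696811 -3.19425507] [ 0.00027211 -0.06889239 -0.03072957]
```

View pics/m6.png

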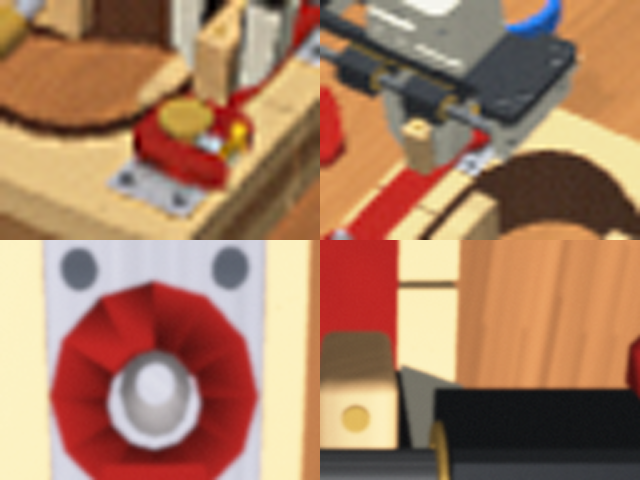

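Crop top-left: the pin head at (187,115) is inside the hook, and the yellow latch lies across the mouth at (238,135). Bottom-left: the eye is centred on the post. I'll feel for the throat bottom.

{"method": "carry_out", "body": {
  "claw": [0, 0],
  "delta_pos": [
    [0.0004, 0.06, 0],
    [0, 0, 0]
  ],
  "angular": [
    [0, 0, -0.0065],
    [0, 0, 0]
  ]
}}

```text
clock: 16.65
position: [0.5985, 0.0417, 0.0888]
ee_rot: [2.118, 2.32, 0.0]
force: [0.2, -0.8, -3.3]
width: 0.189
gripper_force: 40.0
```

{"method": "carry_out", "body": {
  "claw": [0, 0],
  "delta_pos": [
    [0.0004, 0.06, 0],
    [0, 0, 0]
  ],
  "angular": [
    [0, 0, -0.0065],
    [0, 0, 0]
  ]
}}

```text
clock: 16.85
position: [0.599, 0.0418, 0.0888]
ee_rot: [2.11, 2.327, 0.0]
force: [-0.0, -0.3, -4.2]
width: 0.196
gripper_force: 40.0
```

{"method": "carry_out", "body": {
  "claw": [0, 0],
  "delta_pos": [
    [0.0004, 0.06, 0],
    [0, 0, 0]
  ],
  "angular": [
    [0, 0, -0.0065],
    [0, 0, 0]
  ]
}}

```text
clock: 17.05
position: [0.5997, 0.0418, 0.0888]
ee_rot: [2.103, 2.334, 0.0]
force: [1.1, -0.3, -3.0]
width: 0.19
gripper_force: 40.0
```

{"method": "carry_out", "body": {
  "claw": [0, 0],
  "delta_pos": [
    [0.0004, 0.06, 0],
    [0, 0, 0]
  ],
  "angular": [
    [0, 0, -0.0065],
    [0, 0, 0]
  ]
}}

```text
clock: 17.25
position: [0.5996, 0.0418, 0.0886]
ee_rot: [-2.095, -2.341, 0.001]
force: [-2.7, 0.0, -2.4]
width: 0.194
gripper_force: 40.0
```

Run:
```python
from h import *
s=arm.observe();P,M,y=tool(s); print(P,y,s["force"],s["ft_torque"])
```

```text
[0.59964289 0.04180213 0.08864736] 6.346756124300378 [-2.72477498e+00  1.46367631e-03 -2.37268890e+00] [-0.11476437  0.3836135  -0.167249  ]
```

{"method": "carry_out", "body": {
  "claw": [0, 0, 0, 0, 0, 0, 0],
  "delta_pos": [
    [0.0014, -0.1623, 0],
    [0.0014, -0.1623, 0],
    [0.0014, -0.1623, 0],
    [0.0014, -0.1623, 0],
    [0.0014, -0.1623, 0],
    [0.0014, -0.1623, 0],
    [0, 0, 0]
  ],
  "angular": [
    [0, 0, 0.0175],
    [0, 0, 0.0175],
    [0, 0, 0.0175],
    [0, 0, 0.0175],
    [0, 0, 0.0175],
    [0, 0, 0.0175],
    [0, 0, 0]
  ]
}}

```text
clock: 17.95
position: [0.5902, 0.0414, 0.0889]
ee_rot: [2.216, 2.227, -0.0]
force: [-1.0, -0.3, -3.5]
width: 0.196
gripper_force: 40.0
```

{"method": "carry_out", "body": {
  "claw": [0, 0],
  "delta_pos": [
    [0.0004, -0.08, 0],
    [0, 0, 0]
  ],
  "angular": [
    [0, 0, 0.0087],
    [0, 0, 0]
  ]
}}

```text
clock: 18.15
position: [0.5896, 0.0413, 0.0888]
ee_rot: [2.225, 2.218, -0.0]
force: [0.4, -0.2, -3.3]
width: 0.193
gripper_force: 40.0
```

{"method": "carry_out", "body": {
  "claw": [0, 0],
  "delta_pos": [
    [0.0004, -0.06, 0],
    [0, 0, 0]
  ],
  "angular": [
    [0, 0, 0.0065],
    [0, 0, 0]
  ]
}}

```text
clock: 18.35
position: [0.589, 0.0413, 0.0888]
ee_rot: [2.232, 2.21, -0.0]
force: [0.0, 0.0, -3.0]
width: 0.197
gripper_force: 40.0
```

{"method": "carry_out", "body": {
  "claw": [0, 0],
  "delta_pos": [
    [0.0004, -0.06, 0],
    [0, 0, 0]
  ],
  "angular": [
    [0, 0, 0.0065],
    [0, 0, 0]
  ]
}}

```text
clock: 18.55
position: [0.589, 0.0414, 0.089]
ee_rot: [2.239, 2.203, 0.001]
force: [2.5, -0.6, -4.6]
width: 0.192
gripper_force: 40.0
```

{"method": "carry_out", "body": {
  "claw": [0, 0],
  "delta_pos": [
    [0.0004, -0.06, 0],
    [0, 0, 0]
  ],
  "angular": [
    [0, 0, 0.0065],
    [0, 0, 0]
  ]
}}

```text
clock: 18.75
position: [0.5891, 0.0415, 0.0892]
ee_rot: [2.246, 2.195, 0.003]
force: [5.5, -0.5, -5.6]
width: 0.195
gripper_force: 40.0
```

Run:
```python
from h import *
s=arm.observe();P,M,y=tool(s); print(P,y,s["force"],s["ft_torque"])
```

```text
[0.58910324 0.04145365 0.08916342] -1.3224950007339646 [ 5.52360023 -0.47255132 -5.57210536] [ 0.05072322 -1.30268417  0.23444095]
```

{"method": "carry_out", "body": {
  "claw": [0, 0],
  "delta_pos": [
    [0.0004, -0.06, 0],
    [0, 0, 0]
  ],
  "angular": [
    [0, 0, 0.0065],
    [0, 0, 0]
  ]
}}

```text
clock: 18.95
position: [0.5892, 0.0416, 0.0894]
ee_rot: [2.252, 2.187, 0.005]
force: [8.2, 0.5, -6.5]
width: 0.191
gripper_force: 40.0
```

{"method": "carry_out", "body": {
  "claw": [0, 0, 0, 0],
  "delta_pos": [
    [0.0003, -0.04, 0],
    [0, 0, 0],
    [0, 0, 0],
    [0, 0, 0]
  ],
  "angular": [
    [0, 0, 0.0045],
    [0, 0, 0],
    [0, 0, 0],
    [0, 0, 0]
  ]
}}

```text
clock: 19.35
position: [0.5892, 0.0416, 0.0894]
ee_rot: [2.257, 2.182, 0.006]
force: [8.4, 0.6, -8.1]
width: 0.192
gripper_force: 40.1
```

{"method": "carry_out", "body": {
  "claw": [0, 0, 0, 0, 0, 0, 0, 0, 0],
  "delta_pos": [
    [0.0014, 0.1623, 0],
    [0.0014, 0.1623, 0],
    [0.0014, 0.1623, 0],
    [0.0014, 0.1623, 0],
    [0.0014, 0.1623, 0],
    [0.0014, 0.1623, 0],
    [0.0014, 0.1623, 0],
    [0.0014, 0.1623, 0],
    [0, 0, 0]
  ],
  "angular": [
    [0, 0, -0.0175],
    [0, 0, -0.0175],
    [0, 0, -0.0175],
    [0, 0, -0.0175],
    [0, 0, -0.0175],
    [0, 0, -0.0175],
    [0, 0, -0.0175],
    [0, 0, -0.0175],
    [0, 0, 0]
  ]
}}

```text
clock: 20.25
position: [0.5997, 0.0418, 0.0887]
ee_rot: [-2.099, -2.337, 0.001]
force: [0.1, 0.3, -3.2]
width: 0.193
gripper_force: 40.0
```

{"method": "carry_out", "body": {
  "claw": [0, 0],
  "delta_pos": [
    [0.0004, 0.06, 0],
    [0, 0, 0]
  ],
  "angular": [
    [0, 0, -0.0065],
    [0, 0, 0]
  ]
}}

```text
clock: 20.45
position: [0.5996, 0.0418, 0.0886]
ee_rot: [-2.092, -2.343, 0.002]
force: [-3.4, 0.3, -3.5]
width: 0.19
gripper_force: 40.0
```

Run:
```python
from h import *
s=arm.observe();P,M,y=tool(s); print(P,y,s["force"],s["ft_torque"])
```

```text
[0.59964712 0.04182748 0.0885786 ] 6.46943502570645 [-3.35570534  0.26826874 -3.52034963] [-0.12305617  0.7000156  -0.14785115]
```

{"method": "carry_out", "body": {
  "claw": [0, 0, 0],
  "delta_pos": [
    [0, -0.03, 0.04],
    [0, 0, 0.04],
    [0, 0, 0]
  ],
  "angular": [
    [0, 0, 0.003],
    [0, 0, 0],
    [0, 0, 0]
  ]
}}

```text
clock: 20.75
position: [0.5998, 0.0418, 0.0881]
ee_rot: [-2.096, -2.34, 0.001]
force: [-4.4, -0.6, 0.3]
width: 0.194
gripper_force: 40.0
```

{"method": "carry_out", "body": {
  "claw": [0, 0],
  "delta_pos": [
    [0, 0, 0.04],
    [0, 0, 0]
  ],
  "angular": [
    [0, 0, 0],
    [0, 0, 0]
  ]
}}

```text
clock: 20.95
position: [0.5998, 0.0418, 0.0881]
ee_rot: [2.096, 2.34, -0.001]
force: [-6.6, -0.4, 4.6]
width: 0.194
gripper_force: 40.0
```

{"method": "carry_out", "body": {
  "claw": [0, 0],
  "delta_pos": [
    [0, -0.03, -0.05],
    [0, 0, 0]
  ],
  "angular": [
    [0, 0, 0.003],
    [0, 0, 0]
  ]
}}

```text
clock: 21.15
position: [0.5999, 0.0417, 0.0881]
ee_rot: [2.1, 2.336, 0.0]
force: [-3.6, -0.7, -0.5]
width: 0.192
gripper_force: 40.0
```

{"method": "carry_out", "body": {
  "claw": [4.5, 4.5, 4.5, 4.5, 4.5, 4.5],
  "delta_pos": [
    [0, 0, 0],
    [0, 0, 0],
    [0, 0, 0],
    [0, 0, 0],
    [0, 0, 0],
    [0, 0, 0]
  ],
  "angular": [
    [0, 0, 0],
    [0, 0, 0],
    [0, 0, 0],
    [0, 0, 0],
    [0, 0, 0],
    [0, 0, 0]
  ]
}}

```text
clock: 21.75
position: [0.5999, 0.0418, 0.0881]
ee_rot: [2.1, 2.337, 0.0]
force: [-0.1, -0.4, 0.7]
width: 0.486
gripper_force: 0.0
```

{"method": "carry_out", "body": {
  "claw": [4.5, 4.5, 4.5, 4.5, 4.5, 4.5, 4.5, 4.5, 4.5, 4.5],
  "delta_pos": [
    [0, 0, -0.5],
    [0, 0, -1],
    [0, 0, -2],
    [0, 0, -2],
    [0, 0, -2],
    [0, 0, -2.5],
    [0, 0, -2.5],
    [0, 0, -2.5],
    [0, 0, -1],
    [0, 0, 0]
  ],
  "angular": [
    [0, 0, 0],
    [0, 0, 0],
    [0, 0, 0],
    [0, 0, 0],
    [0, 0, 0],
    [0, 0, 0],
    [0, 0, 0],
    [0, 0, 0],
    [0, 0, 0],
    [0, 0, 0]
  ]
}}

```text
clock: 22.75
position: [0.6006, 0.0422, 0.2499]
ee_rot: [2.098, 2.335, 0.004]
force: [0.1, 0.1, -0.0]
width: 0.495
gripper_force: 0.0
```

Run:
```python
from h import *
s=arm.observe();P,M,y=tool(s); print(P,y,s["force"],s["ft_torque"],s["clock"])
a=arm.get_image("scene");b=arm.get_image("side");w=arm.get_image("wrist")
for p in(a,b,w): names(p,(("tie_seat",.072),("tie_eye",.072),("striker_mid",.072)));print()
def cr(p,X,n=24):
    u,v=map(int,proj(p,X));return cv2.resize(p["frame"][v-n*3//4:v+n*3//4,u-n:u+n,::-1],(360,270),interpolation=cv2.INTER_CUBIC)
e=cv2.resize(w["frame"][40:310,190:550,::-1],(360,270))
cv2.imwrite("pics/m7.png",np.vstack([np.hstack([cr(a,[.595,-.005,.08]),cr(b,[.595,-.005,.08])]),np.hstack([cr(b,[.59,.06,.08],50),e])]))
```

```text
[0.60056576 0.04216912 0.24993868] 6.120350244527119 [ 0.10726972  0.10282588 -0.03112179] [-0.01464952 -0.14309019  0.04434888] 22.75
tie_seat 0.75 177.3 230.1 [ 0.2856 -0.4031  0.072 ]
tie_seat 0.56 349.0 209.9 [ 0.612  -0.0116  0.072 ]
tie_eye 0.98 238.2 238.4 [ 0.4445 -0.3174  0.072 ]
tie_eye 0.75 441.3 227.7 [0.8679 0.0922 0.072 ]
tie_eye 0.59 368.0 184.0 [0.5827 0.1446 0.072 ]
striker_mid 0.58 344.8 209.9 [ 0.6021 -0.0198  0.072 ]

tie_seat 0.96 443.5 198.8 [ 0.1931 -0.2857  0.072 ]
tie_seat 0.81 295.6 193.6 [ 0.5968 -0.0174  0.072 ]
tie_seat 0.76 260.3 199.7 [0.6719 0.0732 0.072 ]
tie_eye 0.79 265.8 221.9 [0.5911 0.1338 0.072 ]
tie_eye 0.72 389.7 190.2 [ 0.3545 -0.2163  0.072 ]
tie_eye 0.58 202.8 212.1 [0.7816 0.2232 0.072 ]
striker_mid 0.55 291.4 193.0 [ 0.6099 -0.0112  0.072 ]

tie_seat 0.85 318.3 217.7 [ 0.604  -0.0038  0.072 ]
tie_seat 0.83 423.3 183.7 [0.7079 0.0448 0.072 ]
tie_eye 0.72 317.9 79.5 [0.5888 0.1343 0.072 ]
tie_eye 0.62 544.7 66.9 [0.7993 0.168  0.072 ]
striker_mid 0.6 311.8 217.4 [ 0.5971 -0.0042  0.072 ]
```

View pics/m7.png

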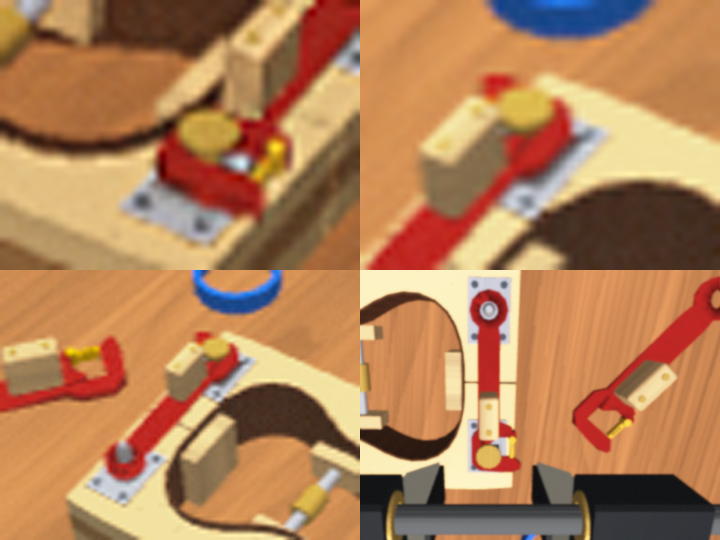

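The bar lies flat with the eye on the post at (487,310). The pin head sits deep in the hook at (488,457), and the yellow latch closes the mouth at (512,447). I'll hand it in.

```bash
python3 -c "
from cell import arm
print(arm.sign_off())"
```

```text
the job is handed in; nothing more can be done
None
```

I handed in the job at about 23 s. The smallest tie is on the post, hooked and latched on the pin, tugged back with about 8 N measured at the wrist, pressed home and released lying flat. No verdict came back at hand-in.

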